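# Load the closed mould into the unscrewing nest

## Task

Load the closed mould into the bench nest so that its screws can be undone: lift it by its body onto the entry land, slide its foot plate under the lips of the rails and push it on until the sprung ball clicks into the notch and the foot is home against the stop, then let go. Push firmly but gently - feel for the click and do not ram it against the stop. Leave the other things on the bench where they lie.

Things in the scene. Friction and masses are not known exactly. Their poses are not given: they have to be found in the camera images.
- mould_center (a point): Centre of the closed aluminium mould: two plates screwed together, upright on a steel foot plate fixed to it. x along the foot, y across, z up. Mould body 65 mm along x, 36 mm thick along y (screw heads stand a few mm further out): grasp it across the 36 mm. It reaches from 34 mm below this point (the foot's top) to 31 mm above; the foot's underside is 46 mm below. Mould and foot: 0.5 to 0.8 kg.
- mould_sled: The mould with its foot; origin at the middle of the foot's underside, x along the foot. The oiled foot is 80 mm along x, 60 mm along y, 12 mm thick, corners tapered 5 mm over the last 10 mm. Each long side has two V notches, 5 mm deep with 45 degree flanks, 28 mm from either end, so either end may go first.
- nest_mouth (a point): Middle of the slideway's mouth, on its floor, 10 mm above the bench. x points into the slideway (the way the foot is pushed), z up. Two steel guide rails, 62 mm apart inside, run from x = 0 to 56 mm. Their inward lips (53 mm apart, underside 13.5 mm and top 18 mm above the floor) let the foot in only from the front, level. Guides from x = -21 to 0 mm flare up to 8 mm wider each side, 17 mm high.
- entry_land (a point): Middle of the open entry land, at floor height: the part of the nest's grey base plate in front of the mouth, from x = -80 to 0 mm of the mouth and 112 mm wide, level with the slideway's floor. The mould is set down here, its foot's leading end between the flared guides, before it is pushed in. Same axes as the mouth.
- nest: The nest, screwed to the bench; origin on the bench under the mouth, same axes. Behind the rails an aluminium index block is clamped in slots, reset for each job: its upright stop face (22 mm high) lies somewhere from x = 94 to 116 mm, not measured. It carries the sprung ball, 28 mm before the stop, at the +y side. Foot home: leading end on the stop, so mould centre at x = 54 to 76 mm.
- spring_ball (a joint): How far the sprung ball (9 mm, at foot height) is pressed back, m: 0 free, 0.003 to 0.006 while the foot's straight side rides over it, 0.0003 to 0.0018 once it has dropped into the notch of a foot that is home. Spring about 2.5 N at 0, plus 0.8 N per mm. Pushing the foot past it takes about 6 to 13 N, then lets go with a click; just after, the foot meets the rigid stop.
- half_a: loose round aluminium mould half lying cavity up, 95 x 88 x 24 mm, a bystander; origin at the middle of its underside
- half_b: the second loose aluminium mould half, cavity up, 95 x 88 x 24 mm, a bystander; origin at the middle of its underside
- blue_pliers: blue-handled pliers lying flat, 161 x 80 x 13 mm, a bystander; origin at the middle of its underside
- allen_key: black L-shaped hex key lying flat, 33 x 113 x 6 mm, a bystander; origin at the middle of its underside
- pink_disc: moulded pink disc with a stub in its middle, 52 x 52 x 18 mm, a bystander; origin at the middle of its underside
- small_spanner: small steel spanner lying flat, 17 x 90 x 4 mm, a bystander; origin at the middle of its underside

How it is judged:
By the outcome, as a careful person would: the job done as asked, in the order asked, and still so for the second after the job is handed in, with the robot touching nothing.
It also fails if it takes over 54 s, if anything falls off the work surface, if the arm or the gripper's body presses on something with over 40 N, if the wrist force passes 120 N, or if a joint passes its speed limit or range.

## Robot

A 6-joint arm with a two-finger parallel gripper is mounted at the origin on a cart in front of the work surface, level with it; the furniture and walls round the work are solid. World frame = base frame: x ahead of the robot, y to its left, z up, the work surface at z = 0. Lengths are in m, angles in rad, forces in N, time in s.
With the tool pointing down it reaches from about 0.275 to 0.75 m from the base axis. Payload 10.2 kg.
Tool frame: the origin (TCP) lies at the very end of the fingers, on their centre line; the grasp point (between the pads) lies 19 mm behind it; z points along the fingers, y is the line along which they close (so a half turn about z gives the same grasp; the last joint's range is limited). The gripper opens to 88 mm and grips with 3 to 60 N. Pads are 18 mm wide; open, the fingers measure 123 mm over their backs; the gripper's body (75 mm by 187 mm) begins 45 mm behind the grasp point.
Start: joints at [-1.328, 0.313, 1.498, -0, 1.331, -0.223], TCP at [0.236, -0.469, 0.239] pointing down, gripper open.
Joint ranges: [-2.94, 2.94], [-0.97, 2.17], [0.19, 2.56], [-1.23, 4.37], [0.02, 3.11], [-2.88, 2.88]. Speed limits (rad/s): [2.39, 2.39, 3.01, 3.14, 3.14, 3.14].

## Interface

Orientations are given as a rotation vector (axis times angle).
In Python, from workcell import r gives the robot as it stands.
- The arm moves only by the tool step_arm, never from a script. Its argument "plan" is a list of rows, each an object of numbers: "tx", "ty", "tz": the shift along the tool's x, y, z in mm; "roll": the turn about the tool's z in rad. A call has 1 to 10 rows; each row shifts and turns the commanded pose from where the row before left it, along the tool's axes as they then stand; what a row does not reach is not made up. A row lasts 1/10 s, in which the tool goes at most 50 mm and 8.59 degrees, less where a joint would pass 70% of its speed; a pose out of reach is approached as far as the arm can. A call with a gripper value outside its range is refused whole. "hand" is the finger opening in mm, from 0 to 88.1, set as the call begins (left out, the last holds). The fingers move at their own pace and stop on an object; "force" is the grip in N (left out, the last holds). Time passes only in rows, so rows that do not move let the fingers close. It gives the time, the measured TCP pose, the force, the opening and the grip force at its end, in the units of the state.
- r.observe(): the state, without advancing time (a new reading comes with each control period).
- r.get_image(name): name is "scene" or "top" or "wrist"; returns a dict with "color" (420x560x3 uint8, red, green, blue), "fx", "fy", "cx", "cy" (pixels), "R" (3x3) and "t" (3): a world point X has camera coordinates R X + t; the wrist camera has in their place "mount" (4x4, takes a point from camera to tool coordinates, whose origin is the TCP and whose axes are the flange's). Camera axes: x right, y down, z forward; pixel columns grow to the right and rows downward; lengths in m; the calibration is good to about 2 mm. A picture is of the moment at which its call begins: read the wrist's pose just before it. There is no depth.
- r.hand_in(): hands the job in; it is judged then, once.
The state is a dict: "t": time; "q": joint angles; "dq": joint speeds; "effort": joint torques, N m; "eef_pos": TCP position; "eef_rot": TCP orientation; "contact_force": force on the tool from outside, world axes, zero at the start; "ft_torque": the same for the moment, N m; "gripper_width": opening from 0.0 (shut) to 1.0 (fully open); "gripper_force": force on a finger pad.
Only numpy, scipy, OpenCV 4.12 (cv2) and the standard library are available. Lean on these libraries where they do the work, as an engineer would, in place of code of your own. Each camera call takes 0.05 s, during which the arm holds its last target. There are 200 camera calls.

## Working session

There is one attempt and no reset: what is moved stays moved. The work goes in short steps, Python scripts to look and compute and a tool call to move; the robot and the scene stay as the last step left them, time stands still between calls to the robot, and variables do not carry over. Pictures are saved under pics/ and viewed, at most 10 in all, crops included, and the job is handed in when it is done.

Besides the shell and the picture viewer there is one more tool, called after "Emit:" in YAML: its name, and indented under it one key for each argument. step_arm: Moves the arm, as the interface text tells. Its arguments: {"type":"object","properties":{"plan":{"type":"array"},"hand":{"type":"number"},"force":{"type":"number"}},"required":["plan"]}

```bash
mkdir -p pics; ls; python3 - <<'E'
from workcell import r
import cv2,numpy as np,pickle
D={}
for n in("scene","top"):
    d=r.get_image(n);D[n]=d;cv2.imwrite(f"pics/{n}0.png",d["color"][:,:,::-1])
    print(n,d["fx"],d["fy"],d["cx"],d["cy"],np.round(d["R"],3).tolist(),d["t"])
s=r.observe();d=r.get_image("wrist");d["pos"]=s["eef_pos"];d["rot"]=s["eef_rot"];D["wrist"]=d
print(s,np.round(d["mount"],3).tolist())
pickle.dump(D,open("im0.pkl","wb"))
E
```

```text
pics
scene 468.00938136638405 468.00938136638405 284.9970476282547 211.0762149399602 [[-0.589, -0.808, -0.001], [-0.584, 0.427, -0.691], [0.559, -0.406, -0.723]] [0.26728971 0.36197428 0.90116005]
top 449.35657873942165 449.35657873942165 273.623645891605 208.49314553734524 [[0.031, -1.0, 0.005], [-0.974, -0.031, -0.226], [0.226, 0.002, -0.974]] [-0.08369662  0.54415727  0.89917949]
{'t': 0.1, 'q': array([-1.32837172e+00,  3.13366509e-01,  1.49831774e+00, -3.24455408e-05,
        1.33099501e+00, -2.23374109e-01]), 'dq': array([ 0.00049863, -0.00169211, -0.00159719,  0.00129388,  0.00077885,
        0.00059549]), 'effort': array([ 2.35891464e-03, -4.02815151e+01, -2.52643722e+01,  6.95193163e-02,
        3.42334353e-02, -4.56891348e-05]), 'eef_pos': array([ 0.2357399 , -0.46886519,  0.23824872]), 'eef_rot': array([-3.05571406e+00, -7.24839322e-01,  6.57331336e-05]), 'contact_force': array([0.70498615, 0.55645146, 0.20362099]), 'ft_torque': array([-0.05321834,  0.01246284, -0.02774018]), 'gripper_force': 0.0, 'gripper_width': 1.0023133919526162} [[-0.0, -0.953, -0.303, 0.078], [1.0, -0.0, 0.0, 0.0], [-0.0, -0.303, 0.953, -0.147], [0.0, 0.0, 0.0, 1.0]]
```

View pics/top0.png

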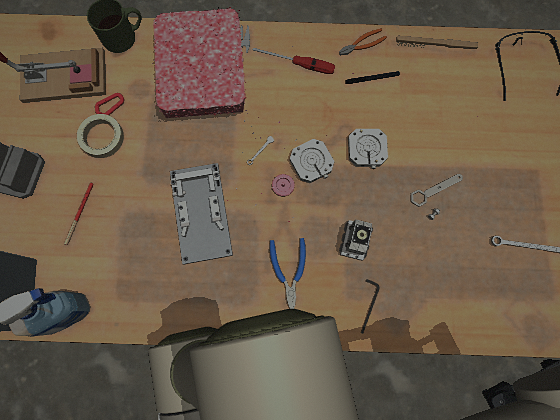

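View pics/scene0.png

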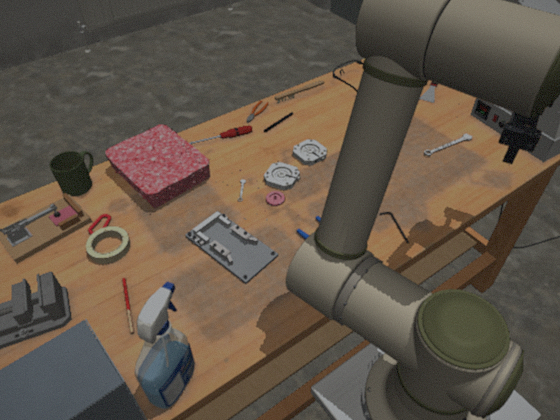

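The top view shows the mould at about (357,238). The nest plate has corners near (170,167), (217,163), (232,254) and (184,263), with its index block at the far end (row 175), so the entry land is the near end (rows 230–260). In the scene view the arm hides the mould. Next I'll get rough positions.

```bash
cat > h.py <<'E'
import numpy as np,cv2,pickle
from scipy.spatial.transform import Rotation as Ro
def cam(d):
    """camera centre, R cam->world"""
    if "mount" in d and d.get("mount") is not None:
        T=np.eye(4);T[:3,:3]=Ro.from_rotvec(d["rot"]).as_matrix();T[:3,3]=d["pos"]
        M=T@np.array(d["mount"]);return M[:3,3],M[:3,:3]
    R=np.array(d["R"]);return -R.T@np.array(d["t"]),R.T
def ray(d,uv):
    c,R=cam(d);v=R@np.array([(uv[0]-d["cx"])/d["fx"],(uv[1]-d["cy"])/d["fy"],1]);return c,v/np.linalg.norm(v)
def onz(d,uv,z):
    c,v=ray(d,uv);return c+v*(z-c[2])/v[2]
def tri(obs):
    A=np.zeros((3,3));b=np.zeros(3)
    for d,uv in obs:
        c,v=ray(d,uv);P=np.eye(3)-np.outer(v,v);A+=P;b+=P@c
    X=np.linalg.solve(A,b);return X,[float(np.linalg.norm(np.cross(X-ray(d,u)[0],ray(d,u)[1]))) for d,u in obs]
def proj(d,X):
    c,R=cam(d);p=R.T@(np.array(X)-c);return d["fx"]*p[0]/p[2]+d["cx"],d["fy"]*p[1]/p[2]+d["cy"]
def snap(name):
    from workcell import r
    s=r.observe();d=r.get_image("wrist");d["pos"]=s["eef_pos"];d["rot"]=s["eef_rot"]
    pickle.dump(d,open(name+".pkl","wb"));cv2.imwrite(f"pics/{name}.png",d["color"][:,:,::-1]);return d
def load(n): return pickle.load(open(n+".pkl","rb"))
E
python3 - <<'E'
from h import *
D=pickle.load(open("im0.pkl","rb"));d=D["top"]
for n,uv,z in[("mould",(358,238),.05),("c1",(170,167),.01),("c2",(217,163),.01),("c3",(232,254),.01),("c4",(184,263),.01)]:
    print(n,np.round(onz(d,uv,z),4))
im=d["color"][:,:,::-1]
a=cv2.resize(im[155:275,160:250],None,fx=4.4,fy=4.4,interpolation=2);b=cv2.resize(im[205:275,325:385],None,fx=4.4,fy=4.4,interpolation=2)
b=cv2.copyMakeBorder(b,0,a.shape[0]-b.shape[0],0,0,cv2.BORDER_CONSTANT)
cv2.imwrite("pics/crop.png",np.hstack([a,b]))
print(Ro.from_rotvec(D["wrist"]["rot"]).as_matrix().round(3).tolist(), cam(D["wrist"])[0])
E
```

```text
mould [ 0.4904 -0.249   0.05  ]
c1 [0.6494 0.1754 0.01  ]
c2 [0.6626 0.0676 0.01  ]
c3 [0.4527 0.0221 0.01  ]
c4 [0.4296 0.1264 0.01  ]
[[0.893, 0.449, -0.0], [0.449, -0.893, 0.001], [0.0, -0.001, -1.0]] [ 0.30585665 -0.43412408  0.38512742]
```

View pics/crop.png

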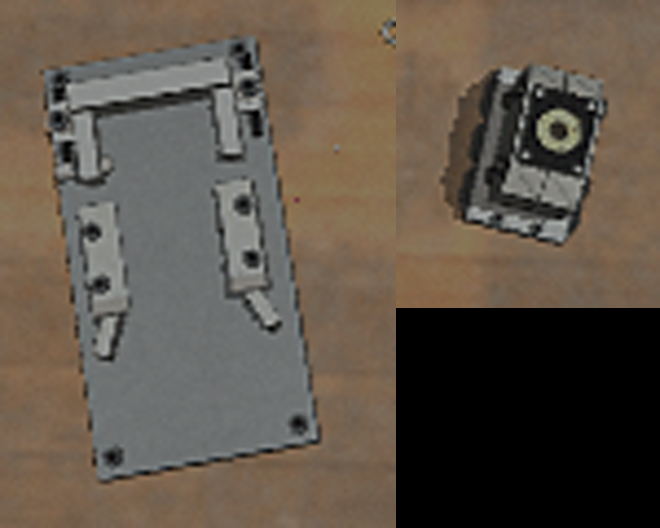

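The nest's x axis points away from the robot at about +12°. The mould's long axis runs near world x at about -15°, with its screw heads on the sides. I'll move the wrist camera over the mould.

Emit:
step_arm:
  plan:
    - {"tx": 29, "ty": -9.5}
    - {"tx": 29, "ty": -9.5}
    - {"tx": 29, "ty": -9.5}
    - {"tx": 29, "ty": -9.5}
    - {"tx": 29, "ty": -9.5}
    - {"tx": 29, "ty": -9.5}
    - {"tx": 29, "ty": -9.5}
    - {"tx": 29, "ty": -9.5}
    - {"tx": 29, "ty": -9.5}
    - {"tx": 29, "ty": -9.5}

```text
validation failed for argument at $.pl...
```

Emit:
step_arm:
  plan:
    - {"roll": 0.14}
    - {"roll": 0.14}
    - {"roll": 0.14}
    - {"roll": 0.14}
    - {"roll": 0.14}
    - {}
    - {}

```text
validation failed for argument at $.pl...
```

```bash
python3 - <<'E'
from h import *
d=snap("w1");print(d["pos"],Ro.from_rotvec(d["rot"]).as_matrix().round(3).tolist(),d["fx"],d["cx"],d["cy"],proj(d,[.49,-.249,.05]))
E
```

```text
[ 0.23574197 -0.46890212  0.23831039] [[0.893, 0.449, -0.0], [0.449, -0.893, 0.001], [0.0, -0.001, -1.0]] 319.35766600752504 279.5418509572448 208.89490226418928 (np.float64(171.6743527488752), np.float64(-231.88818934041245))
```

View pics/w1.png

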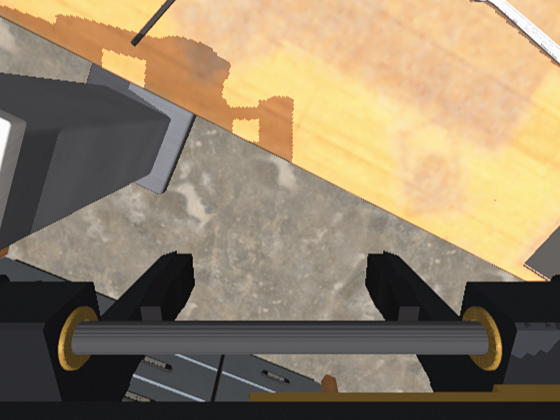

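The plan was refused, so the arm hasn't moved. The picture shows the bench edge and the fingers at rows 250–400, with image up being tool +x. I'll retry with every key given.

Emit:
step_arm:
  plan:
    - {"tx": 28, "ty": -10, "tz": 0, "roll": 0}
    - {"tx": 28, "ty": -10, "tz": 0, "roll": 0}
    - {"tx": 28, "ty": -10, "tz": 0, "roll": 0}
    - {"tx": 28, "ty": -10, "tz": 0, "roll": 0}
    - {"tx": 28, "ty": -10, "tz": 0, "roll": 0}
    - {"tx": 28, "ty": -10, "tz": 0, "roll": 0}
    - {"tx": 28, "ty": -10, "tz": 0, "roll": 0}
    - {"tx": 28, "ty": -10, "tz": 0, "roll": 0}
    - {"tx": 28, "ty": -10, "tz": 0, "roll": 0}
    - {"tx": 0, "ty": 0, "tz": 0, "roll": 0.14}

```text
t: 1.2
eef_pos: [0.4221, -0.2732, 0.2386]
eef_rot: [-3.099, -0.512, -0.0]
contact_force: [-0.3, -0.5, -0.2]
gripper_width: 0.999
gripper_force: 0.0
```

Emit:
step_arm:
  plan:
    - {"tx": 0, "ty": 0, "tz": 0, "roll": 0.145}
    - {"tx": 0, "ty": 0, "tz": 0, "roll": 0.145}
    - {"tx": 0, "ty": 0, "tz": 0, "roll": 0.145}
    - {"tx": 0, "ty": 0, "tz": 0, "roll": 0.145}
    - {"tx": 0, "ty": -15, "tz": 0, "roll": 0}
    - {"tx": 0, "ty": -15, "tz": 0, "roll": 0}
    - {"tx": 0, "ty": 0, "tz": 0, "roll": 0}
    - {"tx": 0, "ty": 0, "tz": 0, "roll": 0}
    - {"tx": 0, "ty": 0, "tz": 0, "roll": 0}

```text
t: 2.1
eef_pos: [0.4281, -0.2465, 0.2388]
eef_rot: [3.116, -0.396, 0.0]
contact_force: [0.2, -0.3, -1.0]
gripper_width: 1.002
gripper_force: 0.0
```

```bash
python3 - <<'E'
from h import *
d=snap("w2");print(d["pos"],Ro.from_rotvec(d["rot"]).as_matrix().round(3).tolist(),proj(d,[.49,-.249,.05]))
E
```

```text
[ 0.42807638 -0.24651259  0.23876345] [[0.968, -0.25, 0.0], [-0.25, -0.968, -0.0], [0.0, 0.0, -1.0]] (np.float64(266.19688310197466), np.float64(125.97031122706312))
```

View pics/w2.png

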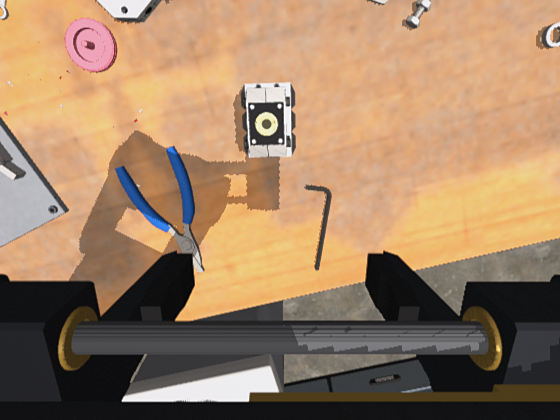

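The mould is at (267,122), almost aligned with the tool. The pliers are at (180,200) and the hex key at (320,225). I'll take a closer second view.

Emit:
step_arm:
  plan:
    - {"tx": 7, "ty": -3, "tz": 23, "roll": 0}
    - {"tx": 7, "ty": -3, "tz": 23, "roll": 0}
    - {"tx": 6, "ty": -4, "tz": 24, "roll": 0}
    - {"tx": 0, "ty": 0, "tz": 0, "roll": 0}
    - {"tx": 0, "ty": 0, "tz": 0, "roll": 0}

```text
t: 2.65
eef_pos: [0.4499, -0.2421, 0.1692]
eef_rot: [3.116, -0.398, -0.0]
contact_force: [-0.1, -0.9, -0.7]
gripper_width: 1.0
gripper_force: 0.0
```

```bash
python3 - <<'E'
from h import *
d=snap("w3");u,v=proj(d,[.49,-.249,.05]);print(d["pos"],u,v)
e=load("w2")
im=e["color"][70:170,220:320,::-1];a=cv2.resize(im,None,fx=4,fy=4,interpolation=2)
u,v=int(u),int(v);y0=max(v-90,0);x0=u-80;print("crop2 origin",x0,y0)
b=cv2.resize(d["color"][y0:y0+160,x0:x0+150,::-1],None,fx=2.5,fy=2.5,interpolation=2)
cv2.imwrite("pics/c3.png",np.hstack([a,b]))
E
```

```text
[ 0.44988034 -0.24214499  0.16923762] 274.8006737338575 155.4631678403607
crop2 origin 194 65
```

View pics/c3.png

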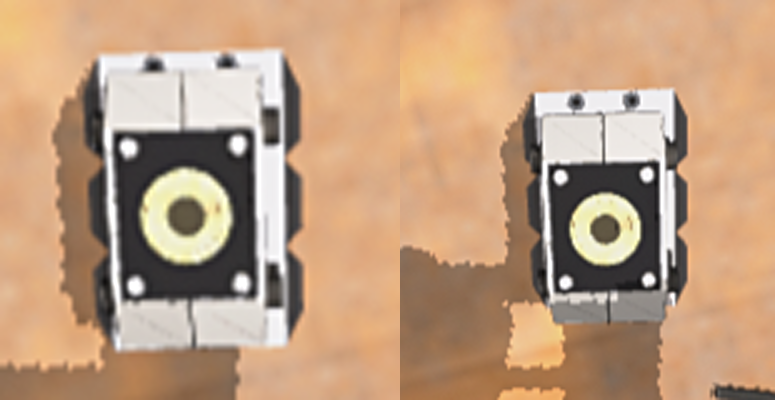

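The label's four white screws are clear in both views. The left crop has them at (129,148), (238,145), (136,287), (242,284), and the right crop at (561,177), (646,175), (567,283), (649,280). The V-notched foot is visible below the body. Next I'll triangulate.

```bash
python3 - <<'E'
from h import *
A=load("w2");B=load("w3")
def ref(d,p):
    g=d["color"].min(2).astype(float);x,y=np.round(p).astype(int);w=g[y-2:y+3,x-2:x+3];w=np.clip(w-90,0,None)
    yy,xx=np.mgrid[-2:3,-2:3];return np.array([x+(w*xx).sum()/w.sum(),y+(w*yy).sum()/w.sum()])
f=lambda p:np.array([220+p[0]/4-.4,70+p[1]/4-.4]);g=lambda p:np.array([194+(p[0]-400)/2.5-.3,65+p[1]/2.5-.3])
L=[(129,148),(238,145),(136,287),(242,284)];Rr=[(561,177),(646,175),(567,283),(649,280)]
X=[]
for a,b in zip(L,Rr):
    a,b=ref(A,f(a)),ref(B,g(b));x,e=tri([(A,a),(B,b)]);X.append(x);print(a.round(1),b.round(1),x.round(4),np.round(e,4))
X=np.array(X);print("mean",X.mean(0),tri([(A,f((186,215))),(B,g((605,229)))])[0])
z=X[:,2].mean()
for d,P in((A,[ref(A,f(p)) for p in L]),(B,[ref(B,g(p)) for p in Rr])):
    Y=np.array([onz(d,p,.077) for p in P]);v=(Y[0]-Y[2]+Y[1]-Y[3]);w=Y[0]-Y[1]+Y[2]-Y[3]
    print("ang",np.degrees(np.arctan2(v[1],v[0])),np.degrees(np.arctan2(-w[0],w[1])),Y.mean(0),np.linalg.norm(v)/2,np.linalg.norm(w)/2)
for d,P in((A,[f((107,72)),f((258,70))]),(B,[g((542,114)),g((664,112))])): print("top far edge",[onz(d,p,.077).round(4) for p in P])
for d,P in((A,[f((120,350)),f((265,345))]),(B,[g((553,323)),g((665,320))])): print("top near edge",[onz(d,p,.077).round(4) for p in P])
for d,P in((A,[f((92,128)),f((302,126)),f((100,52)),f((285,50))]),(B,[g((528,150)),g((687,150)),g((534,93)),g((676,89))])): print("foot",[onz(d,p,.012).round(4) for p in P])
E
```

```text
[251.7 106.6] [257.8 135.7] [ 0.5111 -0.2425  0.0826] [0. 0.]
[279.  105.7] [292.2 134.7] [ 0.5056 -0.2665  0.0825] [0.0001 0.0001]
[253.4 141.1] [259.8 177.7] [ 0.4812 -0.2356  0.0822] [0. 0.]
[280.  140.5] [293.  176.6] [ 0.4752 -0.2597  0.0798] [0. 0.]
mean [ 0.49325442 -0.25106591  0.08178728] [ 0.49362979 -0.25118331  0.08252756]
ang -12.954817102764952 -13.071852114288783 [ 0.49313256 -0.25080667  0.077     ] 0.0313153871193092 0.025231734438910004
ang -12.906369733155891 -12.811671277830033 [ 0.49264277 -0.25080948  0.077     ] 0.03127023021136469 0.025235722634161586
top far edge [array([ 0.5281, -0.2419,  0.077 ]), array([ 0.5199, -0.2751,  0.077 ])]
top far edge [array([ 0.5291, -0.2418,  0.077 ]), array([ 0.5209, -0.2757,  0.077 ])]
top near edge [array([ 0.4671, -0.2273,  0.077 ]), array([ 0.4595, -0.2614,  0.077 ])]
top near edge [array([ 0.4689, -0.2279,  0.077 ]), array([ 0.4611, -0.2616,  0.077 ])]
foot [array([ 0.5203, -0.2285,  0.012 ]), array([ 0.5062, -0.285 ,  0.012 ]), array([ 0.5386, -0.2363,  0.012 ]), array([ 0.5264, -0.2852,  0.012 ])]
foot [array([ 0.5191, -0.2276,  0.012 ]), array([ 0.5044, -0.2844,  0.012 ]), array([ 0.5377, -0.2354,  0.012 ]), array([ 0.5261, -0.2853,  0.012 ])]
```

The mould centre is at (0.494, -0.2515), angle -12.95°, with the label top at about z 0.082. That fits the stated size. Before grasping I'll look at the nest with the empty hand.

Emit:
step_arm:
  plan:
    - {"tx": -8, "ty": -31, "tz": -20, "roll": 0}
    - {"tx": -8, "ty": -31, "tz": -20, "roll": 0}
    - {"tx": -8, "ty": -31, "tz": -20, "roll": 0}
    - {"tx": -8, "ty": -31, "tz": -10, "roll": 0}
    - {"tx": -8, "ty": -31, "tz": 0, "roll": 0}
    - {"tx": -6, "ty": -31, "tz": 0, "roll": 0}
    - {"tx": -6, "ty": -31, "tz": 0, "roll": 0}
    - {"tx": -6, "ty": -31, "tz": 0, "roll": 0}
    - {"tx": -6, "ty": -31, "tz": 0, "roll": 0}
    - {"tx": -6, "ty": -31, "tz": 0, "roll": 0}

```text
t: 3.7
eef_pos: [0.4603, 0.0768, 0.2403]
eef_rot: [-3.116, 0.399, -0.004]
contact_force: [0.4, 0.8, -0.3]
gripper_width: 0.997
gripper_force: 0.0
```

Emit:
step_arm:
  plan:
    - {"tx": 0, "ty": 0, "tz": 0, "roll": -0.12}
    - {"tx": 0, "ty": 0, "tz": 0, "roll": -0.12}
    - {"tx": 0, "ty": 0, "tz": 0, "roll": -0.12}
    - {"tx": 0, "ty": 0, "tz": 0, "roll": -0.11}
    - {"tx": 0, "ty": 0, "tz": 0, "roll": 0}
    - {"tx": 0, "ty": 0, "tz": 0, "roll": 0}

```text
t: 4.3
eef_pos: [0.4603, 0.0756, 0.2397]
eef_rot: [3.124, 0.333, 0.003]
contact_force: [0.5, 0.7, 0.2]
gripper_width: 0.999
gripper_force: 0.0
```

```bash
python3 - <<'E'
from h import *
d=snap("n1");print(d["pos"],d["rot"],proj(d,[.519,.0915,.01]))
E
```

```text
[0.46030637 0.07562657 0.23965391] [3.12352515e+00 3.33282426e-01 2.60014231e-03] (np.float64(276.3099392246256), np.float64(123.9686175481429))
```

Emit:
step_arm:
  plan:
    - {"tx": 0, "ty": -15, "tz": 25, "roll": 0}
    - {"tx": 0, "ty": -15, "tz": 25, "roll": 0}
    - {"tx": 0, "ty": 0, "tz": 25, "roll": 0}
    - {"tx": 0, "ty": 0, "tz": 0, "roll": 0}
    - {"tx": 0, "ty": 0, "tz": 0, "roll": 0}

```text
t: 4.85
eef_pos: [0.4541, 0.105, 0.1646]
eef_rot: [3.123, 0.336, 0.001]
contact_force: [0.1, -0.6, 1.2]
gripper_width: 0.998
gripper_force: 0.0
```

```bash
python3 - <<'E'
from h import *
d=snap("n2");e=load("n1");print(d["pos"],d["rot"],proj(d,[.519,.0915,.01]))
O=[]
for q,s in((e,2.2),(d,1.6)):
    P=np.array([proj(q,x) for x in([.656,.1754,.02],[.6626,.0676,.02],[.441,.022,.01],[.43,.13,.01])])
    x0,y0=np.maximum(P.min(0)-8,0).astype(int);x1,y1=np.minimum(P.max(0)+8,(560,300)).astype(int)
    s=min(395/(x1-x0),595/(y1-y0));print(x0,y0,x1,y1,s)
    c=cv2.resize(q["color"][y0:y1,x0:x1,::-1],None,fx=s,fy=s,interpolation=2);O.append(cv2.copyMakeBorder(c,0,598-c.shape[0],0,398-c.shape[1],cv2.BORDER_CONSTANT))
cv2.imwrite("pics/cn.png",np.hstack(O))
E
```

```text
[0.45410792 0.10495899 0.1645752 ] [3.12340560e+00 3.36368187e-01 8.75152662e-04] (np.float64(308.4574942653869), np.float64(127.88970519103214))
212 0 338 208 2.860576923076923
236 0 393 229 2.515923566878981
```

View pics/cn.png

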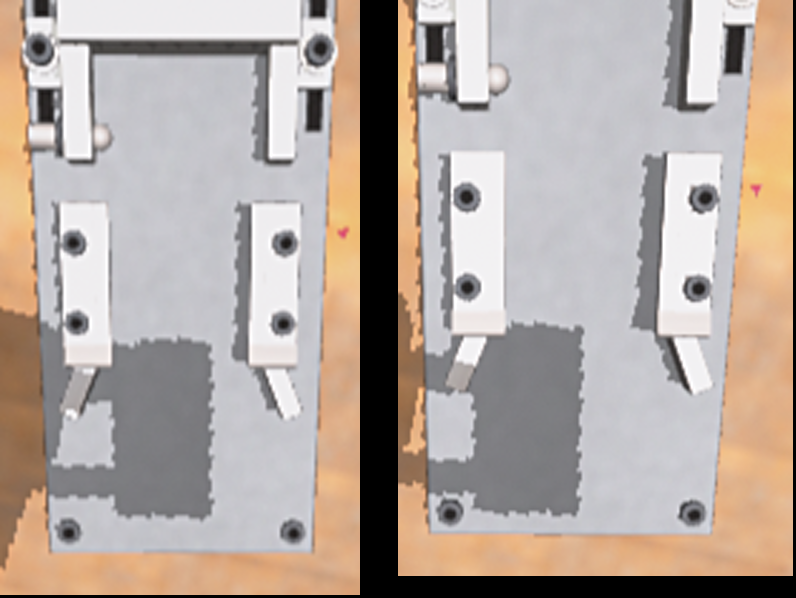

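The nest is clear in both crops. The lipped rails span left-crop rows 203–365, with flared guides at rows 365–415. The ball is at (100,137) on the +y side, the stop face at row ~45 and the base's near edge at row 551. I'll triangulate these.

```bash
python3 - <<'E'
from h import *
A=load("n1");B=load("n2")
f=lambda p:np.array([212+p[0]/2.8606-.33,p[1]/2.8606-.33]);g=lambda p:np.array([236+(p[0]-398)/2.516-.3,p[1]/2.516-.3])
P={"sL1":((73,242),(467,197)),"sL2":((76,323),(467,287)),"sR1":((286,242),(704,197)),"sR2":((283,323),(697,288)),
"bL":((68,532),(450,513)),"bR":((293,532),(693,513)),"Lin_far":((107,203),(506,152)),"Lin_near":((111,363),(505,334)),"Rin_far":((250,203),(668,152)),"Rin_near":((249,363),(658,334)),
"ball":((101,137),(498,77)),"edgeL":((50,551),(429,532)),"edgeR":((313,551),(710,534)),"armL":((64,158),(459,102)),"armLi":((93,158),(488,102)),"armRi":((268,160),(686,103)),"armR":((296,160),(716,106))}
X={}
for k,(a,b) in P.items():
    x,e=tri([(A,f(a)),(B,g(b))]);X[k]=x;print(k,x.round(4),round(e[0],4))
z=.028
for nm,d,h,i in(("A",A,f,0),("B",B,g,1)):
    Q={k:onz(d,h(P[k][i]),{"b":.012,"e":.010}.get(k[0],.028) if k!="ball" else .016)[:2] for k in P}
    m=lambda a,b:(Q[a]+Q[b])/2
    pts=np.array([m("sL1","sR1"),m("sL2","sR2"),m("bL","bR"),m("edgeL","edgeR"),m("Lin_far","Rin_far"),m("Lin_near","Rin_near"),m("armLi","armRi")])
    print(nm,pts.round(4).tolist())
    a1=lambda p,q:round(float(np.degrees(np.arctan2(*(p-q)[::-1]))),2)
    print("ang",a1(pts[0],pts[2]),a1(pts[4],pts[3]),[a1(Q[a],Q[b]) for a,b in(("Lin_far","Lin_near"),("Rin_far","Rin_near"),("sL1","sL2"),("sR1","sR2"))],"perp",[a1(Q[a],Q[b])-90 for a,b in(("sL1","sR1"),("sL2","sR2"),("bL","bR"),("edgeL","edgeR"))],"gap",np.linalg.norm(Q["Lin_near"]-Q["Rin_near"]),"ball",Q["ball"])
print(np.degrees(2*np.arctan2(A["rot"][1],A["rot"][0])))
E
```

```text
sL1 [0.5502 0.1389 0.0351] 0.0002
sL2 [0.5229 0.1336 0.0311] 0.0
sR1 [0.5669 0.0637 0.0292] 0.0
sR2 [0.5391 0.0581 0.0298] 0.0001
bL [0.4397 0.1243 0.0164] 0.0
bR [0.4588 0.0324 0.0137] 0.0
Lin_far [0.5657 0.1295 0.034 ] 0.0
Lin_near [0.5113 0.118  0.0341] 0.0004
Rin_far [0.5762 0.0798 0.0359] 0.0
Rin_near [0.5221 0.0674 0.0324] 0.0004
ball [0.5878 0.1369 0.0233] 0.0001
edgeL [0.4281 0.131  0.0094] 0.0
edgeR [0.4503 0.0208 0.0056] 0.0005
armL [0.5769 0.1471 0.0325] 0.0002
armLi [0.5807 0.1388 0.0202] 0.0
armRi [0.5928 0.0765 0.0258] 0.0002
armR [0.5953 0.0662 0.0212] 0.0002
A [[0.5588, 0.1018], [0.531, 0.096], [0.4485, 0.0784], [0.44, 0.0762], [0.5717, 0.1049], [0.5168, 0.0928], [0.586, 0.1072]]
ang 11.97 12.28 [12.06, 12.82, 12.14, 11.62] perp [12.159999999999997, 12.159999999999997, 12.150000000000006, 12.150000000000006] gap 0.05253598672689847 ball [0.58869224 0.13770492]
B [[0.5588, 0.1014], [0.5309, 0.0957], [0.4484, 0.0781], [0.4397, 0.0766], [0.572, 0.1042], [0.516, 0.0922], [0.5859, 0.1076]]
ang 11.91 11.76 [11.87, 12.27, 11.38, 11.74] perp [12.269999999999996, 12.030000000000001, 12.260000000000005, 11.829999999999998] gap 0.05263579860438984 ball [0.58932798 0.13737562]
12.180916182082235
```

Nest result: mouth at (0.517, 0.0928), angle 12.05°, stop at about x = 108 mm, so home puts the mould centre at about 68 mm. Now I'll go back to grasp the mould.

Emit:
step_arm:
  plan:
    - {"tx": -3, "ty": 35, "tz": 0, "roll": 0}
    - {"tx": -4, "ty": 36, "tz": 0, "roll": 0}
    - {"tx": -3, "ty": 35, "tz": 0, "roll": 0}
    - {"tx": -4, "ty": 36, "tz": 0, "roll": 0}
    - {"tx": -4, "ty": 36, "tz": 0, "roll": 0}
    - {"tx": -4, "ty": 36, "tz": 0, "roll": 0}
    - {"tx": -4, "ty": 36, "tz": 0, "roll": 0}
    - {"tx": -4, "ty": 36, "tz": 0, "roll": 0}
    - {"tx": -4, "ty": 36, "tz": 0, "roll": 0}
    - {"tx": -3, "ty": 35, "tz": 0, "roll": 0}

```text
t: 5.9
eef_pos: [0.4943, -0.2538, 0.1655]
eef_rot: [3.122, 0.336, 0.003]
contact_force: [0.3, 0.7, 0.4]
gripper_width: 1.003
gripper_force: 0.0
```

Emit:
step_arm:
  plan:
    - {"tx": 0, "ty": 0, "tz": 0, "roll": 0.11}
    - {"tx": 0, "ty": 0, "tz": 0, "roll": 0.11}
    - {"tx": 0, "ty": 0, "tz": 0, "roll": 0.11}
    - {"tx": 0, "ty": 0, "tz": 0, "roll": 0.11}
    - {"tx": 0, "ty": 0, "tz": 0, "roll": 0}
    - {"tx": 0, "ty": 0, "tz": 0, "roll": 0}

```text
t: 6.5
eef_pos: [0.4943, -0.2519, 0.1647]
eef_rot: [3.121, -0.348, 0.002]
contact_force: [-0.2, 0.9, -0.9]
gripper_width: 0.998
gripper_force: 0.0
```

```bash
cat > go.py <<'E'
import sys,numpy as np
from workcell import r
# target TCP x y z angle(deg) -> error in tool axes, mm / rad
x,y,z,a=map(float,sys.argv[1:5]);s=r.observe();v=s["eef_rot"];t=2*np.arctan2(v[1],v[0])
t=(t+np.pi/2)%np.pi-np.pi/2
p=s["eef_pos"];d=np.array([x,y])-p[:2];A=np.radians(a)
for n,q in(("cur axes",t),("goal axes",A)): print(n,"tx %.1f ty %.1f"%tuple(1e3*np.array([d@[np.cos(q),np.sin(q)],d@[np.sin(q),-np.cos(q)]])))
print("tz %.1f roll %.4f ang %.2f tiltz %.4f"%(1e3*(p[2]-z),t-A,np.degrees(t),v[2]),"F",s["contact_force"].round(1),"t",round(s["t"],2),"g",s["gripper_width"],s["gripper_force"])
E
python3 go.py .4938 -.2515 .033 -12.95
```

```text
cur axes tx -0.5 ty -0.3
goal axes tx -0.5 ty -0.3
tz 131.7 roll 0.0042 ang -12.71 tiltz 0.0022 F [-0.2  0.9 -0.9] t 6.5 g 0.9983652986872156 0.0
```

Emit:
step_arm:
  plan:
    - {"tx": 0, "ty": 0, "tz": 20, "roll": 0}
    - {"tx": 0, "ty": 0, "tz": 20, "roll": 0}
    - {"tx": 0, "ty": 0, "tz": 20, "roll": 0}
    - {"tx": 0, "ty": 0, "tz": 20, "roll": 0}
    - {"tx": 0, "ty": 0, "tz": 20, "roll": 0}
    - {"tx": 0, "ty": 0, "tz": 15, "roll": 0}
    - {"tx": 0, "ty": 0, "tz": 10, "roll": 0}
    - {"tx": 0, "ty": 0, "tz": 6, "roll": 0}
    - {"tx": 0, "ty": 0, "tz": 0, "roll": 0}

```text
t: 7.4
eef_pos: [0.494, -0.2515, 0.0326]
eef_rot: [-3.122, 0.35, 0.001]
contact_force: [0.0, 0.4, -0.3]
gripper_width: 0.999
gripper_force: 0.0
```

Emit:
step_arm:
  plan:
    - {"tx": 0, "ty": 0, "tz": 0, "roll": 0}
    - {"tx": 0, "ty": 0, "tz": 0, "roll": 0}
    - {"tx": 0, "ty": 0, "tz": 0, "roll": 0}
    - {"tx": 0, "ty": 0, "tz": 0, "roll": 0}
    - {"tx": 0, "ty": 0, "tz": 0, "roll": 0}
    - {"tx": 0, "ty": 0, "tz": 0, "roll": 0}
    - {"tx": 0, "ty": 0, "tz": 0, "roll": 0}
    - {"tx": 0, "ty": 0, "tz": 0, "roll": 0}
  hand: 30
  force: 35

```text
t: 8.2
eef_pos: [0.494, -0.2514, 0.0327]
eef_rot: [-3.122, 0.351, 0.0]
contact_force: [-0.1, 0.8, 1.1]
gripper_width: 0.41
gripper_force: 35.0
```

```bash
python3 go.py .4938 -.2515 .033 -12.95
```

```text
cur axes tx -0.2 ty 0.1
goal axes tx -0.2 ty 0.1
tz -0.3 roll 0.0018 ang -12.84 tiltz 0.0000 F [-0.1  0.8  1.1] t 8.2 g 0.40952128124911163 34.99995151651092
```

Gripped at 36 mm. Now I'll lift and carry.

Emit:
step_arm:
  plan:
    - {"tx": 0, "ty": 0, "tz": -5, "roll": 0}
    - {"tx": 0, "ty": 0, "tz": -10, "roll": 0}
    - {"tx": 0, "ty": 0, "tz": -12, "roll": 0}
    - {"tx": 0, "ty": 0, "tz": -15, "roll": 0}
    - {"tx": 0, "ty": 0, "tz": -15, "roll": 0}
    - {"tx": 0, "ty": 0, "tz": -10, "roll": 0}
    - {"tx": 0, "ty": 0, "tz": -5, "roll": 0}
    - {"tx": 0, "ty": 0, "tz": 0, "roll": 0}

```text
t: 9.0
eef_pos: [0.4942, -0.2516, 0.1053]
eef_rot: [3.121, -0.351, 0.001]
contact_force: [-0.0, -0.1, -6.4]
gripper_width: 0.412
gripper_force: 35.0
```

Emit:
step_arm:
  plan:
    - {"tx": -4, "ty": -12, "tz": 0, "roll": 0}
    - {"tx": -6, "ty": -20, "tz": 0, "roll": 0}
    - {"tx": -8, "ty": -24, "tz": 0, "roll": 0}
    - {"tx": -8, "ty": -24, "tz": 0, "roll": -0.05}
    - {"tx": -7, "ty": -25, "tz": 0, "roll": -0.05}
    - {"tx": -6, "ty": -26, "tz": 0, "roll": -0.05}
    - {"tx": -5, "ty": -27, "tz": 0, "roll": -0.05}
    - {"tx": -4, "ty": -28, "tz": 0, "roll": -0.05}
    - {"tx": -2, "ty": -29, "tz": 0, "roll": -0.05}
    - {"tx": 0, "ty": -29, "tz": 0, "roll": -0.05}

```text
t: 10.0
eef_pos: [0.4688, -0.0002, 0.1042]
eef_rot: [-3.135, -0.201, 0.002]
contact_force: [0.9, 0.4, -6.8]
gripper_width: 0.412
gripper_force: 35.0
```

Emit:
step_arm:
  plan:
    - {"tx": 0, "ty": -25, "tz": 0, "roll": -0.05}
    - {"tx": 0, "ty": -20, "tz": 0, "roll": -0.035}
    - {"tx": 0, "ty": 0, "tz": 0, "roll": 0}
    - {"tx": 0, "ty": 0, "tz": 0, "roll": 0}

```text
t: 10.4
eef_pos: [0.4628, 0.0428, 0.1044]
eef_rot: [-3.124, -0.331, 0.001]
contact_force: [0.2, -0.2, -5.1]
gripper_width: 0.41
gripper_force: 35.0
```

```bash
python3 go.py .4681 .0824 .045 12.05; python3 - <<'E'
from h import *
snap("h1")
E
```

```text
cur axes tx 13.5 ty -37.6
goal axes tx 13.5 ty -37.6
tz 59.4 roll 0.0011 ang 12.11 tiltz 0.0012 F [ 0.2 -0.2 -5.1] t 10.4 g 0.4096807351940801 34.9998299125582
```

View pics/h1.png

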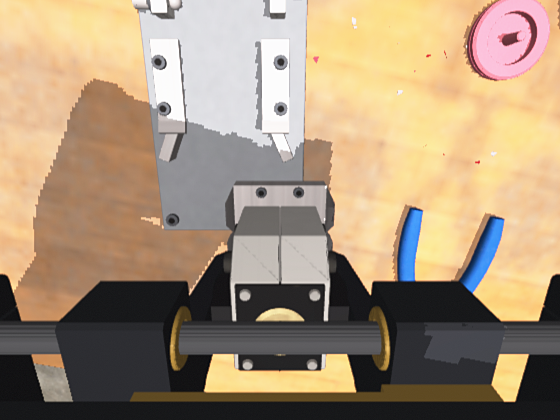

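The held mould is square to the tool and centred, with label screws at (245,296) and (315,296). The nest is ahead and to the left. I'll move over the land and lower.

Emit:
step_arm:
  plan:
    - {"tx": 3, "ty": -8, "tz": 0, "roll": 0}
    - {"tx": 4, "ty": -12, "tz": 0, "roll": 0}
    - {"tx": 4, "ty": -12, "tz": 0, "roll": 0}
    - {"tx": 2.5, "ty": -5.6, "tz": 0, "roll": 0}
    - {"tx": 0, "ty": 0, "tz": 10, "roll": 0}
    - {"tx": 0, "ty": 0, "tz": 15, "roll": 0}
    - {"tx": 0, "ty": 0, "tz": 15, "roll": 0}
    - {"tx": 0, "ty": 0, "tz": 10, "roll": 0}
    - {"tx": 0, "ty": 0, "tz": 0, "roll": 0}
    - {"tx": 0, "ty": 0, "tz": 0, "roll": 0}

```text
t: 11.45
eef_pos: [0.4688, 0.0819, 0.0548]
eef_rot: [3.124, 0.33, 0.0]
contact_force: [0.3, 1.0, -6.1]
gripper_width: 0.412
gripper_force: 35.0
```

```bash
python3 go.py .4681 .0824 .0427 12.05; python3 - <<'E'
from h import *
d=snap("h2");cv2.imwrite("pics/h2c.png",cv2.resize(d["color"][0:260,130:430,::-1],None,fx=2.2,fy=2.2,interpolation=2))
E
```

```text
cur axes tx -0.5 ty -0.7
goal axes tx -0.5 ty -0.7
tz 12.1 roll 0.0003 ang 12.07 tiltz 0.0001 F [ 0.3  1.  -6.1] t 11.45 g 0.4123657722249551 34.99990495154634
```

View pics/h2c.png

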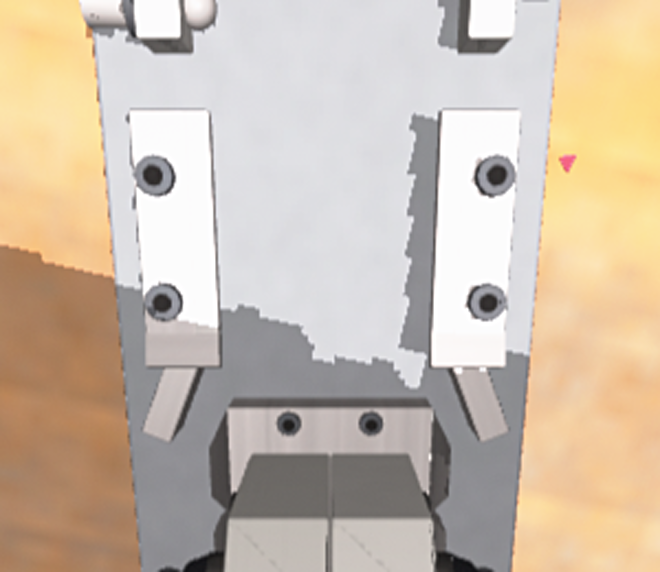

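The foot tip at row 400 sits just ahead of the mouth at row 367. The nest centreline is at column 324.7 and the mould's at about 329.5, which is about 1.2 mm of offset. I'll correct by ty -1.2 and lower slowly.

Emit:
step_arm:
  plan:
    - {"tx": 0, "ty": -1.2, "tz": 0, "roll": 0}
    - {"tx": 0, "ty": 0, "tz": 4, "roll": 0}
    - {"tx": 0, "ty": 0, "tz": 4, "roll": 0}
    - {"tx": 0, "ty": 0, "tz": 1.5, "roll": 0}
    - {"tx": 0, "ty": 0, "tz": 0, "roll": 0}
    - {"tx": 0, "ty": 0, "tz": 0, "roll": 0}

```text
t: 12.1
eef_pos: [0.4684, 0.0831, 0.0452]
eef_rot: [-3.124, -0.33, -0.0]
contact_force: [0.4, -0.2, -5.7]
gripper_width: 0.41
gripper_force: 35.0
```

Emit:
step_arm:
  plan:
    - {"tx": 0, "ty": 0, "tz": 0.7, "roll": 0}
    - {"tx": 0, "ty": 0, "tz": 0.7, "roll": 0}
    - {"tx": 0, "ty": 0, "tz": 0, "roll": 0}
    - {"tx": 0, "ty": 0, "tz": 0, "roll": 0}

```text
t: 12.5
eef_pos: [0.4684, 0.0832, 0.0438]
eef_rot: [3.124, 0.331, 0.0]
contact_force: [-0.0, 0.1, -6.0]
gripper_width: 0.412
gripper_force: 35.0
```

Emit:
step_arm:
  plan:
    - {"tx": 0, "ty": 0, "tz": 0.5, "roll": 0}
    - {"tx": 0, "ty": 0, "tz": 0, "roll": 0}
    - {"tx": 0, "ty": 0, "tz": 0, "roll": 0}

```text
t: 12.8
eef_pos: [0.4684, 0.0831, 0.0433]
eef_rot: [3.124, 0.33, -0.0]
contact_force: [0.1, 1.3, -5.5]
gripper_width: 0.414
gripper_force: 35.0
```

Emit:
step_arm:
  plan:
    - {"tx": 0, "ty": 0, "tz": 0.4, "roll": 0}
    - {"tx": 0, "ty": 0, "tz": 0, "roll": 0}
    - {"tx": 0, "ty": 0, "tz": 0, "roll": 0}

```text
t: 13.1
eef_pos: [0.4684, 0.0832, 0.0429]
eef_rot: [-3.124, -0.33, -0.0]
contact_force: [-0.2, -0.8, -5.5]
gripper_width: 0.413
gripper_force: 35.0
```

Emit:
step_arm:
  plan:
    - {"tx": 0, "ty": 0, "tz": 0.3, "roll": 0}
    - {"tx": 0, "ty": 0, "tz": 0, "roll": 0}
    - {"tx": 0, "ty": 0, "tz": 0, "roll": 0}

```text
t: 13.4
eef_pos: [0.4684, 0.0831, 0.0427]
eef_rot: [3.124, 0.331, 0.0]
contact_force: [0.1, 0.3, -2.7]
gripper_width: 0.412
gripper_force: 35.0
```

It's touching the land. I'll ease the grip so it settles flat, then re-grip.

Emit:
step_arm:
  plan:
    - {"tx": 0, "ty": 0, "tz": 0, "roll": 0}
    - {"tx": 0, "ty": 0, "tz": 0, "roll": 0}
    - {"tx": 0, "ty": 0, "tz": 0, "roll": 0}
  hand: 42

```text
t: 13.7
eef_pos: [0.4687, 0.0831, 0.0429]
eef_rot: [3.124, 0.331, 0.001]
contact_force: [-0.3, -0.1, 1.0]
gripper_width: 0.476
gripper_force: 0.0
```

Emit:
step_arm:
  plan:
    - {"tx": 0, "ty": 0, "tz": 0, "roll": 0}
    - {"tx": 0, "ty": 0, "tz": 0, "roll": 0}
    - {"tx": 0, "ty": 0, "tz": 0, "roll": 0}
    - {"tx": 0, "ty": 0, "tz": 0, "roll": 0}
  hand: 30
  force: 30

```text
t: 14.1
eef_pos: [0.4685, 0.0831, 0.0428]
eef_rot: [3.124, 0.33, 0.001]
contact_force: [-0.4, -0.5, 2.2]
gripper_width: 0.412
gripper_force: 30.0
```

Emit:
step_arm:
  plan:
    - {"tx": 3, "ty": 0, "tz": 0, "roll": 0}
    - {"tx": 4, "ty": 0, "tz": 0, "roll": 0}
    - {"tx": 4, "ty": 0, "tz": 0, "roll": 0}
    - {"tx": 4, "ty": 0, "tz": 0, "roll": 0}
    - {"tx": 0, "ty": 0, "tz": 0, "roll": 0}

```text
t: 14.6
eef_pos: [0.4834, 0.0864, 0.0428]
eef_rot: [3.124, 0.331, 0.001]
contact_force: [1.0, 1.1, 3.1]
gripper_width: 0.411
gripper_force: 30.0
```

```bash
python3 go.py .4828 .0857 .0427 12.05
```

```text
cur axes tx -0.8 ty 0.5
goal axes tx -0.8 ty 0.5
tz 0.1 roll 0.0005 ang 12.08 tiltz 0.0010 F [1.  1.1 3.1] t 14.6 g 0.41073766261294753 29.99995629885234
```

Emit:
step_arm:
  plan:
    - {"tx": 3, "ty": 0, "tz": 0, "roll": 0}
    - {"tx": 3, "ty": 0, "tz": 0, "roll": 0}
    - {"tx": 3, "ty": 0, "tz": 0, "roll": 0}
    - {"tx": 3, "ty": 0, "tz": 0, "roll": 0}
    - {"tx": 0, "ty": 0, "tz": 0, "roll": 0}

```text
t: 15.1
eef_pos: [0.4949, 0.0888, 0.0428]
eef_rot: [3.124, 0.331, 0.0]
contact_force: [-1.4, 0.3, 3.4]
gripper_width: 0.411
gripper_force: 30.0
```

```bash
python3 go.py .4946 .0888 .0427 12.05; python3 -c "
from workcell import r;print(r.observe()['ft_torque'])"
```

```text
cur axes tx -0.3 ty -0.0
goal axes tx -0.3 ty -0.0
tz 0.1 roll 0.0006 ang 12.08 tiltz 0.0004 F [-1.4  0.3  3.4] t 15.1 g 0.4114009626074987 29.99999454128556
[0.05991754 0.06757209 0.00933522]
```

Free so far, with the lead end about 17 mm inside. I'll go on.

Emit:
step_arm:
  plan:
    - {"tx": 3, "ty": 0, "tz": 0, "roll": 0}
    - {"tx": 3, "ty": 0, "tz": 0, "roll": 0}
    - {"tx": 3, "ty": 0, "tz": 0, "roll": 0}
    - {"tx": 3, "ty": 0, "tz": 0, "roll": 0}
    - {"tx": 3, "ty": 0, "tz": 0, "roll": 0}
    - {"tx": 3, "ty": 0, "tz": 0, "roll": 0}

```text
t: 15.7
eef_pos: [0.5121, 0.0925, 0.0428]
eef_rot: [3.124, 0.331, -0.001]
contact_force: [-5.3, -0.3, 6.6]
gripper_width: 0.41
gripper_force: 30.0
```

Emit:
step_arm:
  plan:
    - {"tx": 3, "ty": 0, "tz": 0, "roll": 0}
    - {"tx": 3, "ty": 0, "tz": 0, "roll": 0}
    - {"tx": 3, "ty": 0, "tz": 0, "roll": 0}
    - {"tx": 3, "ty": 0, "tz": 0, "roll": 0}
    - {"tx": 3, "ty": 0, "tz": 0, "roll": 0}
    - {"tx": 3, "ty": 0, "tz": 0, "roll": 0}

```text
t: 16.3
eef_pos: [0.5297, 0.0963, 0.0428]
eef_rot: [3.124, 0.331, -0.001]
contact_force: [-4.5, -1.4, 5.9]
gripper_width: 0.411
gripper_force: 30.0
```

```bash
python3 go.py .517 .0936 .0427 12.05; python3 -c "
from workcell import r;print(r.observe()['ft_torque'])"
```

```text
cur axes tx -13.0 ty 0.0
goal axes tx -13.0 ty 0.0
tz 0.1 roll 0.0006 ang 12.09 tiltz -0.0012 F [-4.5 -1.4  5.9] t 16.3 g 0.4108662295096453 29.999949240591377
[-0.09859203  0.46361955  0.03388699]
```

Emit:
step_arm:
  plan:
    - {"tx": 0, "ty": 0, "tz": -0.2, "roll": 0}
    - {"tx": 3, "ty": 0, "tz": 0, "roll": 0}
    - {"tx": 3, "ty": 0, "tz": 0, "roll": 0}
    - {"tx": 3, "ty": 0, "tz": 0, "roll": 0}
    - {"tx": 3, "ty": 0, "tz": 0, "roll": 0}
    - {"tx": 3, "ty": 0, "tz": 0, "roll": 0}
    - {"tx": 3, "ty": 0, "tz": 0, "roll": 0}
    - {"tx": 3, "ty": 0, "tz": 0, "roll": 0}

```text
t: 17.1
eef_pos: [0.5507, 0.1008, 0.0428]
eef_rot: [3.124, 0.33, -0.0]
contact_force: [-3.0, -0.7, 4.9]
gripper_width: 0.413
gripper_force: 30.0
```

```bash
python3 go.py .5509 .1007 .0427 12.05; python3 -c "
from workcell import r;print(r.observe()['ft_torque'])"
```

```text
cur axes tx 0.1 ty 0.1
goal axes tx 0.1 ty 0.1
tz 0.1 roll 0.0005 ang 12.08 tiltz -0.0000 F [-3.  -0.7  4.9] t 17.1 g 0.4134882273420898 30.00001041102223
[-0.09796888  0.43802177  0.01818615]
```

Next comes the ball, at a centre of about x = 40.

Emit:
step_arm:
  plan:
    - {"tx": 2, "ty": 0, "tz": 0, "roll": 0}
    - {"tx": 2, "ty": 0, "tz": 0, "roll": 0}
    - {"tx": 2, "ty": 0, "tz": 0, "roll": 0}
    - {"tx": 2, "ty": 0, "tz": 0, "roll": 0}

```text
t: 17.5
eef_pos: [0.5582, 0.102, 0.0428]
eef_rot: [3.124, 0.331, -0.001]
contact_force: [-5.0, -4.2, 5.9]
gripper_width: 0.414
gripper_force: 30.0
```

Emit:
step_arm:
  plan:
    - {"tx": 2, "ty": 0, "tz": 0, "roll": 0}
    - {"tx": 2, "ty": 0, "tz": 0, "roll": 0}
    - {"tx": 2, "ty": 0, "tz": 0, "roll": 0}
    - {"tx": 2, "ty": 0, "tz": 0, "roll": 0}

```text
t: 17.9
eef_pos: [0.566, 0.1032, 0.0428]
eef_rot: [3.123, 0.33, -0.002]
contact_force: [-4.8, -5.6, 5.1]
gripper_width: 0.409
gripper_force: 30.0
```

Emit:
step_arm:
  plan:
    - {"tx": 2, "ty": 0, "tz": 0, "roll": 0}
    - {"tx": 2, "ty": 0, "tz": 0, "roll": 0}
    - {"tx": 2, "ty": 0, "tz": 0, "roll": 0}

```text
t: 18.2
eef_pos: [0.5723, 0.1044, 0.0428]
eef_rot: [3.123, 0.33, -0.0]
contact_force: [-3.1, -5.5, 4.0]
gripper_width: 0.41
gripper_force: 30.0
```

```bash
python3 go.py .5724 .1053 .0427 12.05; python3 -c "
from workcell import r;print(r.observe()['ft_torque'])"
```

```text
cur axes tx 0.3 ty -0.9
goal axes tx 0.3 ty -0.9
tz 0.1 roll 0.0003 ang 12.07 tiltz -0.0001 F [-3.1 -5.5  4. ] t 18.2 g 0.41039226502880116 30.000185412936844
[-0.93577737  0.48374266 -0.03027016]
```

The ball is riding on the straight side (lateral force about -5 N). I'll make small steps now and feel for the click.

Emit:
step_arm:
  plan:
    - {"tx": 1, "ty": 0, "tz": 0, "roll": 0}
    - {"tx": 1, "ty": 0, "tz": 0, "roll": 0}
    - {"tx": 1, "ty": 0, "tz": 0, "roll": 0}

```text
t: 18.5
eef_pos: [0.5752, 0.105, 0.0428]
eef_rot: [3.123, 0.33, 0.0]
contact_force: [-3.8, -6.0, 4.0]
gripper_width: 0.412
gripper_force: 30.0
```

Emit:
step_arm:
  plan:
    - {"tx": 1, "ty": 0, "tz": 0, "roll": 0}
    - {"tx": 1, "ty": 0, "tz": 0, "roll": 0}

```text
t: 18.7
eef_pos: [0.5772, 0.1054, 0.0428]
eef_rot: [3.123, 0.33, 0.0]
contact_force: [-2.8, -6.7, 4.3]
gripper_width: 0.412
gripper_force: 30.0
```

Emit:
step_arm:
  plan:
    - {"tx": 1, "ty": 0, "tz": 0, "roll": 0}
    - {"tx": 1, "ty": 0, "tz": 0, "roll": 0}

```text
t: 18.9
eef_pos: [0.5793, 0.1059, 0.0428]
eef_rot: [3.123, 0.33, 0.001]
contact_force: [-1.2, -5.7, 3.1]
gripper_width: 0.408
gripper_force: 30.0
```

Emit:
step_arm:
  plan:
    - {"tx": 0.7, "ty": 0, "tz": 0, "roll": 0}
    - {"tx": 0, "ty": 0, "tz": 0, "roll": 0}

```text
t: 19.1
eef_pos: [0.5804, 0.1061, 0.0428]
eef_rot: [3.123, 0.33, 0.002]
contact_force: [0.9, -4.5, 2.8]
gripper_width: 0.41
gripper_force: 30.0
```

Emit:
step_arm:
  plan:
    - {"tx": 0.7, "ty": 0, "tz": 0, "roll": 0}
    - {"tx": 0, "ty": 0, "tz": 0, "roll": 0}

```text
t: 19.3
eef_pos: [0.5812, 0.1063, 0.0429]
eef_rot: [3.123, 0.33, 0.003]
contact_force: [2.4, -4.5, 1.1]
gripper_width: 0.413
gripper_force: 30.0
```

Emit:
step_arm:
  plan:
    - {"tx": 0.7, "ty": 0, "tz": 0, "roll": 0}
    - {"tx": 0, "ty": 0, "tz": 0, "roll": 0}

```text
t: 19.5
eef_pos: [0.5819, 0.1066, 0.0429]
eef_rot: [3.123, 0.33, 0.003]
contact_force: [3.0, -4.3, 0.5]
gripper_width: 0.41
gripper_force: 30.0
```

Emit:
step_arm:
  plan:
    - {"tx": 0.7, "ty": 0, "tz": 0, "roll": 0}
    - {"tx": 0, "ty": 0, "tz": 0, "roll": 0}

```text
t: 19.7
eef_pos: [0.5825, 0.1069, 0.0429]
eef_rot: [3.123, 0.33, 0.003]
contact_force: [4.0, -3.9, -0.6]
gripper_width: 0.409
gripper_force: 30.0
```

The ball is dropping into the notch and pulling the foot forward. I'll go on gently to the stop.

Emit:
step_arm:
  plan:
    - {"tx": 0.6, "ty": 0, "tz": 0, "roll": 0}
    - {"tx": 0, "ty": 0, "tz": 0, "roll": 0}

```text
t: 19.9
eef_pos: [0.5829, 0.1072, 0.0429]
eef_rot: [3.124, 0.33, 0.003]
contact_force: [3.2, -4.7, -0.6]
gripper_width: 0.413
gripper_force: 30.0
```

Emit:
step_arm:
  plan:
    - {"tx": 0.6, "ty": 0, "tz": 0, "roll": 0}
    - {"tx": 0, "ty": 0, "tz": 0, "roll": 0}

```text
t: 20.1
eef_pos: [0.5833, 0.1074, 0.0428]
eef_rot: [3.124, 0.33, 0.002]
contact_force: [3.6, -4.2, -0.6]
gripper_width: 0.407
gripper_force: 30.0
```

Emit:
step_arm:
  plan:
    - {"tx": 0.6, "ty": 0, "tz": 0, "roll": 0}
    - {"tx": 0, "ty": 0, "tz": 0, "roll": 0}

```text
t: 20.3
eef_pos: [0.5835, 0.1076, 0.0428]
eef_rot: [3.124, 0.33, 0.0]
contact_force: [2.0, -4.2, 0.7]
gripper_width: 0.411
gripper_force: 30.0
```

Emit:
step_arm:
  plan:
    - {"tx": 0.6, "ty": 0, "tz": 0, "roll": 0}
    - {"tx": 0, "ty": 0, "tz": 0, "roll": 0}

```text
t: 20.5
eef_pos: [0.5836, 0.1076, 0.0428]
eef_rot: [3.124, 0.331, -0.002]
contact_force: [-2.5, -5.8, 3.3]
gripper_width: 0.409
gripper_force: 30.0
```

Emit:
step_arm:
  plan:
    - {"tx": 0.6, "ty": 0, "tz": 0, "roll": 0}
    - {"tx": 0, "ty": 0, "tz": 0, "roll": 0}

```text
t: 20.7
eef_pos: [0.5836, 0.1076, 0.0429]
eef_rot: [3.124, 0.331, -0.004]
contact_force: [-4.9, -6.8, 6.4]
gripper_width: 0.413
gripper_force: 30.0
```

Emit:
step_arm:
  plan:
    - {"tx": 0.6, "ty": 0, "tz": 0, "roll": 0}
    - {"tx": 0, "ty": 0, "tz": 0, "roll": 0}

```text
t: 20.9
eef_pos: [0.5837, 0.1076, 0.0429]
eef_rot: [3.123, 0.331, -0.007]
contact_force: [-9.1, -8.0, 9.6]
gripper_width: 0.409
gripper_force: 30.0
```

```bash
python3 go.py .584 .1077 .0427 12.05; python3 -c "
from workcell import r;print(r.observe()['ft_torque'])"
```

```text
cur axes tx 0.3 ty -0.0
goal axes tx 0.3 ty -0.0
tz 0.2 roll 0.0008 ang 12.10 tiltz -0.0066 F [-9.1 -8.   9.6] t 20.9 g 0.40891202027172874 30.004326647613198
[-1.31798716  1.15502154 -0.07721284]
```

The position has stopped at x ≈ 68 mm and the force is rising to about 10 N, so the foot is on the stop with the ball dropped in. I'll let go and retreat.

Emit:
step_arm:
  plan:
    - {"tx": 0, "ty": 0, "tz": 0, "roll": 0}
    - {"tx": 0, "ty": 0, "tz": 0, "roll": 0}
    - {"tx": 0, "ty": 0, "tz": 0, "roll": 0}
    - {"tx": 0, "ty": 0, "tz": 0, "roll": 0}
    - {"tx": 0, "ty": 0, "tz": 0, "roll": 0}
  hand: 62

```text
t: 21.4
eef_pos: [0.5851, 0.1083, 0.0427]
eef_rot: [-3.124, -0.331, 0.0]
contact_force: [-0.5, 0.4, 0.2]
gripper_width: 0.701
gripper_force: 0.0
```

Emit:
step_arm:
  plan:
    - {"tx": 0, "ty": 0, "tz": -5, "roll": 0}
    - {"tx": 0, "ty": 0, "tz": -10, "roll": 0}
    - {"tx": 0, "ty": 0, "tz": -20, "roll": 0}
    - {"tx": 0, "ty": 0, "tz": -25, "roll": 0}
    - {"tx": 0, "ty": 0, "tz": -25, "roll": 0}
    - {"tx": -10, "ty": 0, "tz": -25, "roll": 0}
    - {"tx": -20, "ty": 0, "tz": -20, "roll": 0}
    - {"tx": -20, "ty": 0, "tz": 0, "roll": 0}
    - {"tx": 0, "ty": 0, "tz": 0, "roll": 0}
    - {"tx": 0, "ty": 0, "tz": 0, "roll": 0}

```text
t: 22.4
eef_pos: [0.5366, 0.0977, 0.1734]
eef_rot: [3.124, 0.33, 0.002]
contact_force: [0.7, 0.0, 0.2]
gripper_width: 0.703
gripper_force: 0.0
```

```bash
python3 - <<'E'
from h import *
d=snap("f1");u,v=map(int,proj(d,[.58,.106,.05]));print(u,v,d["pos"])
y0=max(v-110,0);x0=max(u-120,0)
cv2.imwrite("pics/f1c.png",cv2.resize(d["color"][y0:y0+220,x0:x0+240,::-1],None,fx=2.6,fy=2.6,interpolation=2))
E
```

```text
280 150 [0.53662708 0.09770993 0.17342504]
```

View pics/f1c.png

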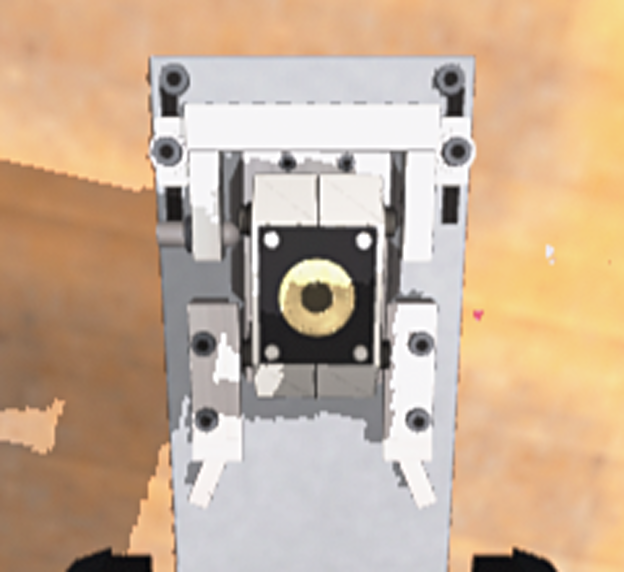

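The foot's leading end (row 152) lies on the stop face. The ball at (230,233) sits at the foot's notch, and the mould is square under the lips with the gripper clear. I'm handing in.

```bash
python3 -c "
from workcell import r;print(r.hand_in())"
```

```text
the job is handed in; nothing more can be done
None
```

The mould is in the nest with its foot against the stop and the ball in the notch; I pushed to about 10–12 N, let go, moved the gripper clear and handed the job in at about 22 s.

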